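# Lock the grinding-wheel case with its T-key

### The arm

A 6-joint arm with a two-finger parallel gripper is mounted at the origin on the work surface. World frame = base frame: x ahead of the robot, y to its left, z up, the work surface at z = 0. Lengths are in mm, angles in rad, forces in N, time in s.
With the tool pointing down it reaches from about 400 to 925 mm from the base axis. Payload 12.5 kg.
Tool frame: the origin (TCP) lies on the mounting face of the last link; the fingertips stand 190 mm ahead of it and the grasp point (between the pads) lies 171 mm ahead of it (env.grasp_offset is the distance from the TCP to the grasp point, in mm); z points along the fingers, y is the direction in which the jaws open and shut (so a half turn about z gives the same grasp; the last joint's range is limited). The gripper opens to 95 mm and grips with 3 to 60 N. Pads are 20 mm wide; open, the fingers measure 119 mm over their backs; the gripper's body (75 mm by 180 mm) begins 59 mm behind the grasp point.
Start: joints at [-1.431, 0.491, 1.559, -0, 1.092, -0.106], TCP at [152.103, -606.209, 404.761] pointing down, gripper open.
Joint ranges: [-3.1, 3.1], [-0.84, 2.19], [0.05, 2.79], [-1.13, 4.28], [0.06, 2.93], [-2.69, 2.69]. Speed limits (rad/s): [2.22, 2.22, 2.79, 3.14, 3.14, 3.14].

### API

Orientations are given as [roll, pitch, yaw] about the fixed x, y, z axes, in that order (R = Rz(yaw) Ry(pitch) Rx(roll)).
In Python, from cell import env, viewer gives the robot as it stands.
- The arm moves only by the tool play_rows, never from a script. Its argument "increments" is a list of rows, each an object of numbers: "dx", "dy", "dz": the shift along the tool's x, y, z in mm; "rx", "ry", "rz": the turn, a rotation vector about the tool's x, y, z in units of 6 degrees (1.0 is 6 degrees). A call has 1 to 8 rows; each row is the pose to reach, as a shift and turn from the pose measured when the call began, along the tool's axes at that moment; what a row does not reach only later rows make up. A row lasts 1/12 s, in which the tool goes at most 41.7 mm and 7.16 degrees, less where a joint would pass 70% of its speed; a pose out of reach is approached as far as the arm can. A call with a gripper value outside its range is refused whole. "fingers" is the opening, from 0 (shut) to 1 (fully open), set as the call begins (left out, the last holds). The fingers move at their own pace and stop on an object; the grip force is fixed at half the most. Time passes only in rows, so rows that repeat a pose let the fingers close. It gives the time, the measured TCP pose, the force and the opening at its end, in the units of the state.
- env.state(): the state, without advancing time (a new reading comes with each control period).
- viewer.read_camera(name): name is "side" or "top" or "wrist"; returns a dict with "image" (384x512x3 uint8, red, green, blue), "fx", "fy", "cx", "cy" (pixels), "k1" (the pictures are not rectified: a ray, as slopes to the right and down, at radius r is drawn at 1 + k1 r^2 times it, then the intrinsics apply), "rvec" (rotation vector, rad) and "tvec" (3), from world to camera coordinates, as OpenCV has them. Camera axes: x right, y down, z forward; pixel columns grow to the right and rows downward; lengths in mm; the calibration is good to about 2 mm. A picture is of the moment at which its call begins. There is no depth.
- env.job_done(): hands the job in, once; it reports no verdict.
The state is a dict: "t": time; "joints": joint angles; "qvel": joint speeds; "tau": joint torques, N m; "eef_pos": TCP position; "tcp_rot": TCP orientation; "ft_force": force on the tool from outside, world axes, zero at the start; "moment": the same for the moment, N m; "opening": opening from 0.0 (shut) to 1.0 (fully open).
Only numpy, scipy, OpenCV 4.12 (cv2) and the standard library are available. Lean on these libraries where they do the work, as an engineer would, in place of code of your own. Each camera call takes 0.05 s, during which the arm holds its last target.

### The job

Lock the grinding-wheel case: take the T-key out of the wooden rack, pass its head through the slot in the case's lock plate, push it down gently against the spring, give it a quarter turn, and let it spring up into its notch so that it stays locked, upright and on its own. The lock plate sits well off its mark, by up to 15 mm towards the tumbler beside the case, so find the slot and the notch by feel; never push the key against the case with more than 40 N, and do not shift or tip the two glass tumblers.

Things in the scene. Friction and masses are not known exactly. Their poses are not given: they have to be found in the camera images.
- case: Grey steel box 200 x 154 x 90 mm (x, y, z) with aluminium lid, fixed to the bench. Origin: centre of its underside on the bench; z up, x along its long side. On the lid a rigid steel lock plate, 100 x 84 x 4 mm, top 94 mm above the bench, with a through slot 42 mm long along the case's x, 12 mm wide along y. Below it a spring pad and a notch.
- slot_mark (a point): Nominal mark of the slot's centre, level with the lock plate's top, on the case's z axis, 94 mm above the bench; axes as the case. The real centre of plate, slot, notch and pad lies anywhere from 3 to 15 mm off towards the case's +y (y = +3 to +15 mm) and within 3 mm either way along its x: this is NOT in the reading, and must be felt or seen. The plate itself does not move.
- pad_top (a point): Centre of the spring pad's top at rest (nominal, as slot_mark): 88 mm above the bench, 6 mm below the plate's top, seen through the slot. The pad, 52 mm across, goes down 17 mm to a hard stop (71 mm above the bench); it pushes up with about 2.5 N at once and 0.4 N more per mm. A key let go unturned is pushed up again.
- locked_foot (a point): Nominal place (as slot_mark) of the key's foot when locked: 82 mm above the bench. Four ribs, 4 mm high, under the plate (underside at 90 mm) form a notch 12 mm wide (along x) across the slot's middle. To turn, the foot must be below 78 mm: 76 is good, at about 7 N. Quarter turn either way, no stop; the pad then lifts the head into the notch if it is in line with it, else shift it along x.
- rack: Light wooden block 130 x 50 x 40 mm (x, y, z), fixed to the bench; origin: centre of its underside. Two open pockets 37 mm (x) by 14 mm (y), 32 mm deep, at x = -32 and +32 mm. One holds the T-key, the other a plain pin with a round black handle 22 mm across and 69 mm tall, either way round.
- key_grip (a point): Centre of the T-key's handle: a black block 46 x 16 x 25 mm (x, y, z), grasped across its 16 mm. The key is 69 mm tall, about 100 g, upright, foot on the pocket's floor; the handle's underside (44 mm above the foot) is 12 mm above the rack. z up the shaft, x along handle and T-head. Head 32 x 9 x 8 mm at the lower end of an 8 mm round shaft.
- key_foot (a point): Centre of the underside of the T-key's head, 56.5 mm below key_grip; same axes.
- tumbler_a: Glass tumbler 72 mm across, 85 mm high, standing beside the case on its +y side; origin: centre of its underside. Not to be disturbed.
- tumbler_b: Glass tumbler 64 mm across, 75 mm high, standing beyond the +x end of the rack; origin: centre of its underside. Not to be disturbed.
Mind the look-alikes: they are no part of the job. Leave any green or pink look-alike of the part that bears key_grip alone.

How it is judged:
By the outcome, as a careful person would: the job done as asked, in the order asked, and still so for the second after the job is handed in, with the robot touching nothing.
It also fails if it takes over 72 s, if anything falls off the work surface, if the arm or the gripper's body presses on something with over 40 N, if the wrist force passes 120 N, or if a joint passes its speed limit or range.

## Working session

There is one attempt and no reset: what is moved stays moved. The work goes in short steps, Python scripts to look and compute and a tool call to move; the robot and the scene stay as the last step left them, time stands still between calls to the robot, and variables do not carry over. Pictures are saved under pics/ and viewed, and the job is handed in when it is done.

Besides the shell and the picture viewer there is one more tool, called after "Request:" by a JSON object that holds its "op" and its "data". play_rows: Moves the arm, as the interface text tells. Its arguments: {"type":"object","properties":{"increments":{"type":"array","items":{"type":"object","properties":{"dx":{"type":"number"},"dy":{"type":"number"},"dz":{"type":"number"},"rx":{"type":"number"},"ry":{"type":"number"},"rz":{"type":"number"}}}},"fingers":{"type":"number"}},"required":["increments"]}

```bash
ls; mkdir -p pics
python3 - <<'E'
from cell import env, viewer
import cv2,numpy as np
print(env.state())
for n in ("side","top","wrist"):
    c=viewer.read_camera(n)
    cv2.imwrite(f"pics/{n}0.png",c["image"][:,:,::-1])
    print(n,{k:v for k,v in c.items() if k!="image"})
E
```

```text
pics
{'t': 0.0, 'joints': array([-1.43057750e+00,  4.91558878e-01,  1.55943114e+00, -4.32756789e-06,
        1.09171761e+00, -1.05605206e-01]), 'qvel': array([ 0.00050477, -0.00204934,  0.00019604,  0.00071198,  0.00085929,
        0.00010449]), 'tau': array([-6.21535200e-04, -6.12642717e+01, -2.58184147e+01,  6.93274965e-02,
        4.82105208e-02, -1.26317859e-04]), 'eef_pos': array([ 152.11179799, -606.17719117,  404.16836521]), 'tcp_rot': array([-3.14048348e+00, -1.13711834e-04,  2.45825967e-01]), 'ft_force': array([ 0.72564369,  0.66422271, -0.26005663]), 'moment': array([-0.06150548,  0.01228025,  0.01134089]), 'opening': 0.9989380958422465}
side {'fx': 363.51881588021047, 'fy': 363.51881588021047, 'cx': 265.20022769821844, 'cy': 192.70172713182083, 'k1': -0.011359238405139825, 'rvec': array([ 0.72907934, -2.39408419,  1.4032367 ]), 'tvec': array([472.87954157, 240.17766711, 487.38577788])}
top {'fx': 376.3657332377267, 'fy': 376.3657332377267, 'cx': 259.54891220560285, 'cy': 191.52191662454905, 'k1': -0.035611286298747276, 'rvec': array([ 2.18931281, -2.13586988,  0.15216528]), 'tvec': array([-44.15648587, 567.95992191, 938.44391482])}
wrist {'fx': 309.28814572986215, 'fy': 309.28814572986215, 'cx': 261.7714640947892, 'cy': 186.75841958510952, 'k1': -0.006031349032457227, 'rvec': array([-2.30754304,  1.80006602,  0.23749723]), 'tvec': array([-624.99708248,  -29.85305186,  391.07954165])}
```

View pics/side0.png

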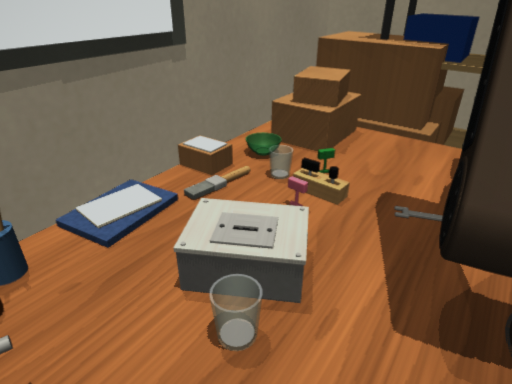

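View pics/top0.png

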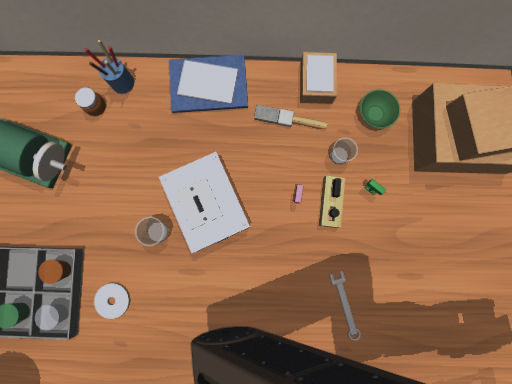

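View pics/wrist0.png

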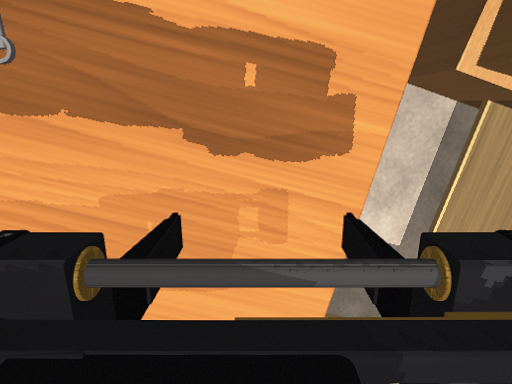

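The top view shows the case at about (204,202) with its slot at (198,203), tumbler_a at (152,231), the rack at (332,201) and tumbler_b at (343,151). There are four key-like things in the top view:
- A black block at (336,187) in the rack.
- A round black knob at (334,213) in the rack.
- A pink piece at (298,193).
- A green piece at (375,187).

I'll enlarge the area to confirm which is the key.

```bash
cat > h.py <<'E'
import cv2,numpy as np
def K(c): return np.array([[c["fx"],0,c["cx"]],[0,c["fy"],c["cy"]],[0,0,1.]])
def ray(c,u,v):
    D=np.array([c["k1"],0,0,0,0.])
    n=cv2.undistortPoints(np.array([[[u,v]]],float),K(c),D)[0,0]
    R=cv2.Rodrigues(np.array(c["rvec"]))[0]
    return -R.T@np.array(c["tvec"]), R.T@np.array([n[0],n[1],1.])
def plane(c,u,v,z):
    o,d=ray(c,u,v); return o+d*(z-o[2])/d[2]
def tri(obs):
    A=np.zeros((3,3));b=np.zeros(3);L=[]
    for c,u,v in obs:
        o,d=ray(c,u,v);d=d/np.linalg.norm(d);P=np.eye(3)-np.outer(d,d);A+=P;b+=P@o;L.append((o,P))
    x=np.linalg.solve(A,b); return x,[float(np.linalg.norm(P@(x-o))) for o,P in L]
def proj(c,p):
    D=np.array([c["k1"],0,0,0,0.])
    return cv2.projectPoints(np.array([p],float),np.array(c["rvec"]),np.array(c["tvec"]),K(c),D)[0][0,0]
def crop(im,x0,x1,y0,y1,s,f):
    cv2.imwrite(f,cv2.resize(im[y0:y1,x0:x1,::-1],None,fx=s,fy=s,interpolation=cv2.INTER_CUBIC))
def save(tag,cams):
    import pickle; pickle.dump(cams,open(f"pics/{tag}.pkl","wb"))
E
python3 - <<'E'
from cell import env, viewer
from h import *
s=viewer.read_camera("side");t=viewer.read_camera("top");save("c0",{"side":s,"top":t})
a=cv2.resize(t["image"][140:240,270:400],None,fx=6,fy=6,interpolation=cv2.INTER_CUBIC)
cv2.imwrite("pics/t1.png",a[:,:,::-1])
crop(s["image"],260,360,135,215,8,"pics/s1.png")
crop(t["image"],130,260,140,260,5,"pics/t2.png")
crop(s["image"],170,320,190,300,5,"pics/s2.png")
E
```

```text
(no output)
```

View pics/t1.png

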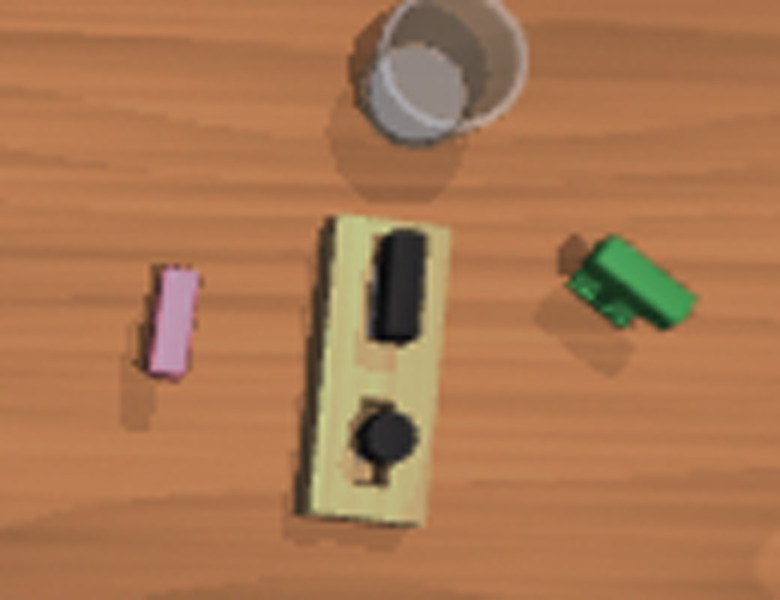

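View pics/s1.png

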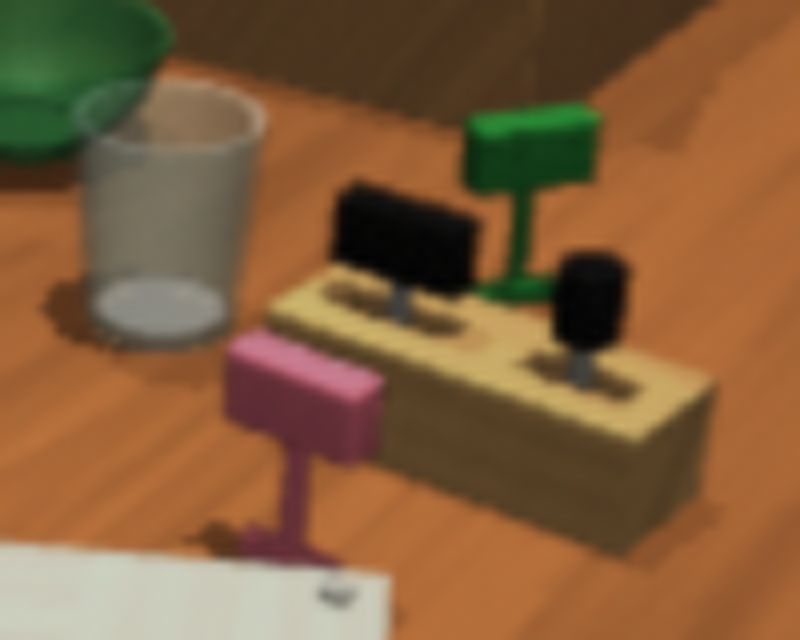

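View pics/t2.png

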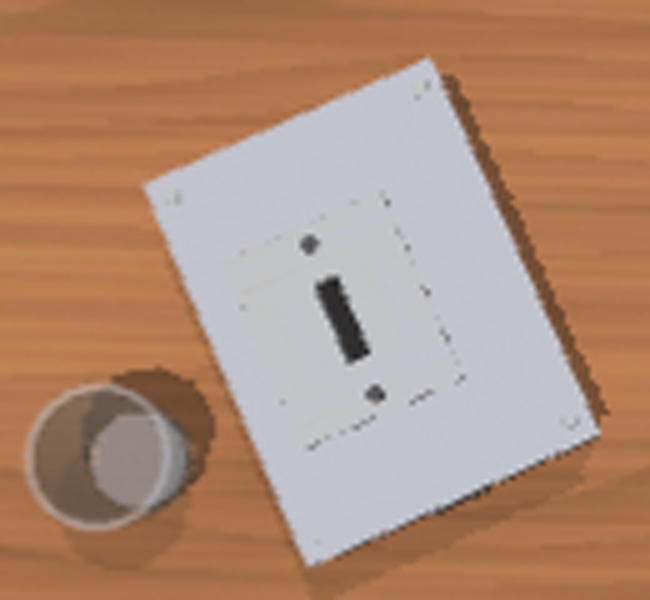

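View pics/s2.png

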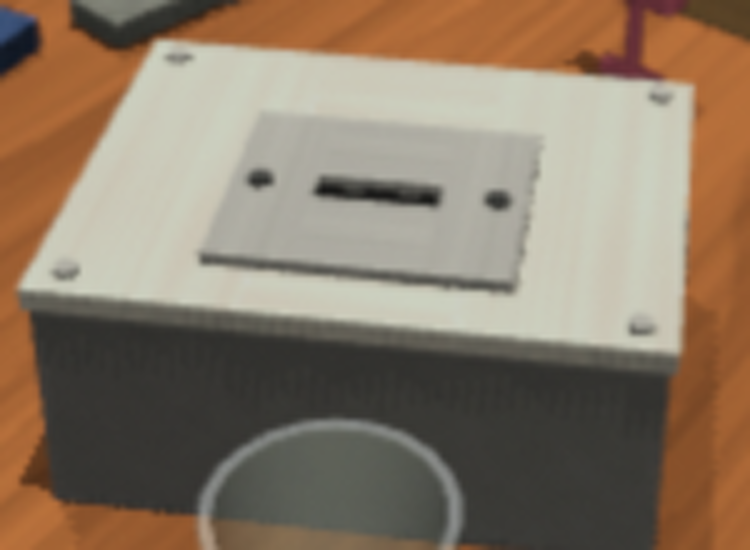

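The crops confirm it. The black block at top (336,187) / side (311,165) is the T-key: it is an elongated 46 mm handle standing in the rack. The knob at (334,213) is the round pin, and the pink and green pieces are loose look-alikes. Next I'll measure.

Run:
```python
import pickle
from h import *
d=pickle.load(open("pics/c0.pkl","rb"));s,t=d["side"],d["top"]
np.set_printoptions(precision=1,suppress=True)
# black handle masks
g=t["image"].astype(int); 
m=((g.max(2)<60)).astype(np.uint8); m[:,:325]=0;m[:170]=0;m[230:]=0;m[:,345:]=0
n,l,st,ce=cv2.connectedComponentsWithStats(m); 
for i in range(1,n):
  if st[i,4]>20:
    print("top",st[i],ce[i]); r=cv2.minAreaRect(np.argwhere(l==i)[:,::-1].astype(np.float32)); print(r)
    bx=cv2.boxPoints(r); P=np.array([plane(t,u,v,77) for u,v in bx]);print(P)
g=s["image"].astype(int)
m=((g.max(2)<45)).astype(np.uint8); m[:150]=0;m[190:]=0;m[:,:295]=0;m[:,345:]=0
n,l,st,ce2=cv2.connectedComponentsWithStats(m)
for i in range(1,n):
  if st[i,4]>20: print("side",st[i],ce2[i])
# manual corners
def T(u,v): return (t,270+u/6-.42,140+v/6-.42)
def S(u,v): return (s,260+u/8-.44,135+v/8-.44)
print("handle ctr approx",tri([T(399,287),S(405,240)]))
# rack corners top z=40
for p in [(336,215),(451,230),(425,524),(312,516)]: print("rack",plane(*T(*p),40))
print("rack tri",tri([T(312,516),S(265,310)])if 0 else "", tri([T(425,524),S(712,383)]),tri([T(312,516),S(640,440)]))
def T2(u,v): return (t,130+u/5-.4,140+v/5-.4)
def S2(u,v): return (s,170+u/5-.4,190+v/5-.4)
for n,a,b in [("c1",(431,58),(158,41)),("c2",(598,433),(692,88)),("c3",(145,187),(20,291)),("c4",(310,566),(678,357)),
 ("hole1",(309,244),(260,179)),("hole2",(376,394),(497,200)),("slot",(342,319),(378,189))]:
  print(n,tri([T2(*a),S2(*b)]),plane(*T2(*a),90),plane(*S2(*b),90))
  print
for n,p in [("ta rim",(98,456))]: print(n,plane(*T2(*p),85))
print("tb",plane(*T(455,62),75), "base",plane(*T(418,93),0)); print("ta base", plane(*T2(140,460),0))
```

```text
top [332 179   9  18 131] [335.8 187.7]
((335.8470153808594, 187.4882354736328), (7.439560890197754, 17.410104751586914), 4.398705005645752)
[[ 557.4 -208.7   77. ]
 [ 601.2 -212.1   77. ]
 [ 600.2 -230.8   77. ]
 [ 556.4 -227.3   77. ]]
top [329 208  10  10  66] [333.7 212.6]
((333.75, 212.75), (7.77817440032959, 8.485280990600586), 45.0)
[[ 514.5 -200.1   77. ]
 [ 529.8 -215.    77. ]
 [ 516.4 -228.7   77. ]
 [ 501.3 -213.8   77. ]]
side [302 159  17  13 162] [310.2 164.8]
side [328 167  10  12  89] [333.  172.3]
handle ctr approx (array([ 581.1, -223.6,   61.7]), [0.006592300591501804, 0.0065923005916842985])
rack [ 615.1 -201.    40. ]
rack [ 609.8 -251.2   40. ]
rack [ 482.3 -239.4   40. ]
rack [ 484.6 -190.9   40. ]
rack tri  (array([ 483.3, -240.4,   34.7]), [0.777287768793091, 0.7772877687931621]) (array([ 485.6, -191.2,   36.7]), [0.9112717469033673, 0.911271746903446])
c1 (array([660.5,  81.5,  86.7]), [0.224685790824614, 0.22468579082483506]) [659.9  81.3  90. ] [656.3  85.6  90. ]
c2 (array([477. ,  -6.4,  86.2]), [0.09634709899935513, 0.09634709899934096]) [476.9  -6.4  90. ] [474.3  -0.9  90. ]
c3 (array([592.2, 220. ,  86.6]), [0.15211352293143937, 0.152113522931548]) [591.6 219.1  90. ] [589. 223.  90.]
c4 (array([410.1, 130.6,  85.4]), [0.3409134048112539, 0.3409134048113128]) [410.  129.7  90. ] [408.2 135.7  90. ]
hole1 (array([565.1, 136.8,  92.1]), [0.14330265937899112, 0.14330265937896242]) [565.4 137.3  90. ] [566.9 134.5  90. ]
hole2 (array([493.3, 101.4,  91.9]), [0.31322761438371355, 0.3132276143836506]) [493.1 101.5  90. ] [494.9  99.3  90. ]
slot (array([529. , 119.2,  92.3]), [0.0935172045131369, 0.09351720451312326]) [529.1 119.5  90. ] [531.  116.7  90. ]
ta rim [459.8 235.7  85. ]
tb [ 675.9 -244.8   75. ] base [ 679.5 -246.1    0. ]
ta base [459.6 236.8   0. ]
```

```bash
cat >> h.py <<'E'
from scipy.spatial.transform import Rotation as Ro
def delta(st,p,yaw):
    "tool-frame move so that grasp point is at p, tool down, given yaw"
    R=Ro.from_euler('xyz',st["tcp_rot"]).as_matrix()
    Rt=Ro.from_euler('xyz',[np.pi,0,yaw]).as_matrix()
    tcp=np.array(p)-171*Rt[:,2]
    d=R.T@(tcp-st["eef_pos"]); r=Ro.from_matrix(R.T@Rt).as_rotvec()*180/np.pi/6
    gp=st["eef_pos"]+171*R[:,2]
    print("t",round(st["t"],2),"grasp",gp.round(2),"rpy",np.round(st["tcp_rot"],4),"F",np.round(st["ft_force"],2),"M",np.round(st["moment"],2),"op",round(st["opening"],3))
    print("d",d.round(2),"r",r.round(3))
def cams(tag,*names):
    from cell import viewer
    o={n:viewer.read_camera(n) for n in names}
    save(tag,o)
    for n in names: cv2.imwrite(f"pics/{tag}_{n}.png",o[n]["image"][:,:,::-1])
    return o
E
python3 - <<'E'
from cell import env
from h import *
delta(env.state(),[545,-223.5,160],-0.085)
import pickle
t=pickle.load(open("pics/c0.pkl","rb"))["top"]; print(plane(t,298,193,69))
E
```

```text
t 0.25 grasp [ 152.08 -606.14  233.5 ] rpy [-3.1412e+00 -1.0000e-04  2.4580e-01] F [ 0.22  0.84 -0.54] M [-0.07  0.05 -0.  ] op 0.997
d [ 474.22 -275.58   73.64] r [-0.004  0.     3.159]
[ 563.45369993 -126.10233328   69.        ]
```

Request:
{"op": "play_rows", "data": {"increments": [{"dx":470,"dy":-275,"dz":40,"rz":3.16},{"dx":470,"dy":-275,"dz":40,"rz":3.16},{"dx":470,"dy":-275,"dz":40,"rz":3.16},{"dx":470,"dy":-275,"dz":40,"rz":3.16},{"dx":470,"dy":-275,"dz":40,"rz":3.16},{"dx":470,"dy":-275,"dz":40,"rz":3.16},{"dx":470,"dy":-275,"dz":40,"rz":3.16},{"dx":470,"dy":-275,"dz":40,"rz":3.16}], "fingers": 0.5}}

```text
invalid input
```

Run:
```python
from cell import env
from h import *
delta(env.state(),[545,-223.5,190],-0.085)
```

```text
t 0.25 grasp [ 152.08 -606.14  233.5 ] rpy [-3.1412e+00 -1.0000e-04  2.4580e-01] F [ 0.22  0.84 -0.54] M [-0.07  0.05 -0.  ] op 0.997
d [ 474.22 -275.59   43.64] r [-0.004  0.     3.159]
```

Request:
{"op": "play_rows", "data": {"increments": [{"dx":35,"dy":-20,"dz":3,"rx":0,"ry":0,"rz":0.3},{"dx":70,"dy":-40,"dz":6,"rx":0,"ry":0,"rz":0.6},{"dx":105,"dy":-60,"dz":9,"rx":0,"ry":0,"rz":0.9},{"dx":140,"dy":-80,"dz":12,"rx":0,"ry":0,"rz":1.2},{"dx":175,"dy":-100,"dz":15,"rx":0,"ry":0,"rz":1.5},{"dx":210,"dy":-120,"dz":18,"rx":0,"ry":0,"rz":1.8},{"dx":245,"dy":-140,"dz":21,"rx":0,"ry":0,"rz":2.1},{"dx":280,"dy":-160,"dz":24,"rx":0,"ry":0,"rz":2.4}], "fingers": 0.5}}

```text
t: 0.92
eef_pos: [385.8, -381.3, 380.5]
tcp_rot: [-3.141, -0.0, -0.007]
ft_force: [1.0, -1.3, -0.3]
opening: 0.52
```

Run:
```python
from cell import env
from h import *
delta(env.state(),[545,-223.5,190],-0.085)
```

```text
t 0.92 grasp [ 385.83 -381.21  209.54] rpy [-3.1413 -0.     -0.0072] F [ 0.96 -1.25 -0.25] M [ 0.01 -0.01 -0.05] op 0.52
d [ 158.03 -158.91   19.6 ] r [-0.003 -0.     0.743]
```

Request:
{"op": "play_rows", "data": {"increments": [{"dx":26,"dy":-26,"dz":3,"rz":0.12},{"dx":53,"dy":-53,"dz":6,"rz":0.25},{"dx":79,"dy":-79,"dz":10,"rz":0.37},{"dx":105,"dy":-105,"dz":13,"rz":0.5},{"dx":131,"dy":-131,"dz":16,"rz":0.62},{"dx":158,"dy":-159,"dz":20,"rz":0.74},{"dx":158,"dy":-159,"dz":20,"rz":0.74}]}}

```text
invalid input
```

Run:
```python
from cell import env
from h import *
o=cams("w1","wrist","top","side")
c=o["wrist"]; print(ray(c,c["cx"],c["cy"])); print(proj(c,[581,-223.5,77]),proj(c,[581,-223.5,64]))
delta(env.state(),[545,-223.5,190],-0.085)
```

```text
(array([ 458.06756821, -382.20914033,  361.33558446]), array([-0.25836723,  0.00186756, -0.96604497]))
[ 60.07745137 -54.71196429] [ 69.88640057 -47.00593743]
t 1.07 grasp [ 386.31 -380.89  209.45] rpy [-3.1408e+00  3.0000e-04 -1.4000e-03] F [ 0.5  -0.76 -0.16] M [-0.01  0.02 -0.04] op 0.505
d [ 158.42 -157.74   19.54] r [-0.008  0.003  0.798]
```

View pics/w1_wrist.png

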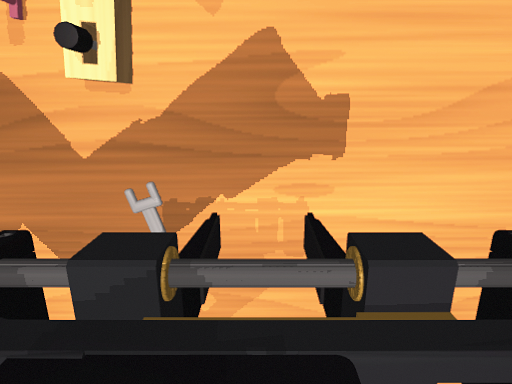

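The wrist view shows the pin at (75,38) in the near pocket. The rack continues up out of the frame. The next move brings the key into view.

Request:
{"op": "play_rows", "data": {"increments": [{"dx":26,"dy":-26,"dz":3,"rx":0,"ry":0,"rz":0.13},{"dx":53,"dy":-53,"dz":6,"rx":0,"ry":0,"rz":0.27},{"dx":79,"dy":-79,"dz":10,"rx":0,"ry":0,"rz":0.4},{"dx":105,"dy":-105,"dz":13,"rx":0,"ry":0,"rz":0.53},{"dx":131,"dy":-131,"dz":16,"rx":0,"ry":0,"rz":0.66},{"dx":158,"dy":-158,"dz":19,"rx":0,"ry":0,"rz":0.8},{"dx":158,"dy":-158,"dz":19,"rx":0,"ry":0,"rz":0.8}]}}

```text
t: 1.65
eef_pos: [547.3, -220.5, 361.0]
tcp_rot: [-3.14, -0.0, -0.083]
ft_force: [-0.9, 0.2, -0.3]
opening: 0.501
```

Run:
```python
from cell import env
from h import *
o=cams("w2","wrist","top")
c=o["wrist"]; print(proj(c,[581,-223.5,77]),proj(c,[581,-223.5,64]))
delta(env.state(),[581,-223.5,100],-0.085)
```

```text
[261.78376619 150.46671475] [261.79728656 148.37537709]
t 1.75 grasp [ 544.74 -223.12  190.21] rpy [-3.1408e+00  9.0000e-04 -8.3400e-02] F [-0.67  0.2  -0.24] M [ 0.1  -0.03  0.03] op 0.504
d [36.09 -2.7  90.18] r [-0.007  0.008  0.015]
```

View pics/w2_wrist.png

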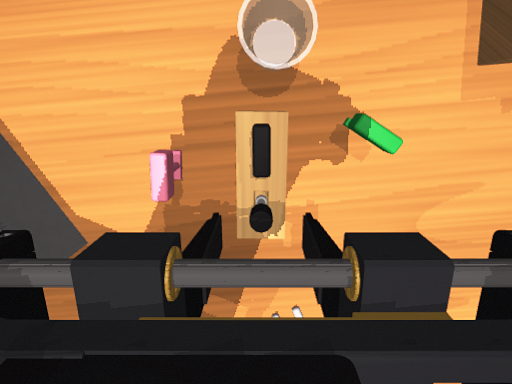

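The wrist view shows the key handle at (261,151), against a predicted (262,150). It lies along the image's vertical, with the pin at (261,217). Next I'll triangulate with the top and wrist views, and measure the slot again from the old views.

Run:
```python
import pickle
from h import *
np.set_printoptions(precision=2,suppress=True)
w=pickle.load(open("pics/w2.pkl","rb"))["wrist"];c0=pickle.load(open("pics/c0.pkl","rb"));t=c0["top"];s=c0["side"]
m=(w["image"].max(2)<60).astype(np.uint8); m[:110]=0;m[185:]=0;m[:,:245]=0;m[:,280:]=0
n,l,st,ce=cv2.connectedComponentsWithStats(m)
i=1+np.argmax(st[1:,4]); print(st[i]); r=cv2.minAreaRect(np.argwhere(l==i)[:,::-1].astype(np.float32)); print(r)
bx=cv2.boxPoints(r); P=np.array([plane(w,u,v,77) for u,v in bx]);print(P,P.mean(0))
e1=P[1]-P[0];e2=P[2]-P[1]
for e in(e1,e2): print(np.linalg.norm(e),np.degrees(np.arctan2(e[1],e[0])))
print("tri top+wrist",tri([(w,*r[0]),(t,336.0,187.4)]))
print("side",tri([(w,*r[0]),(s,310.5,164.5)]))
```

```text
[253 124  17  53 889]
((261.0, 150.0), (52.0, 16.0), 90.0)
[[ 603.87 -218.     77.  ]
 [ 602.76 -231.4    77.  ]
 [ 558.05 -227.94   77.  ]
 [ 559.22 -213.94   77.  ]] [ 580.97 -222.82   77.  ]
13.452363901723945 -94.76476918836939
44.83917990551948 175.5759955050322
tri top+wrist (array([ 580.22, -222.49,   67.06]), [0.2829343759401371, 0.28293437594011145])
side (array([ 579.59, -222.55,   62.69]), [0.20130277460258603, 0.20130277460260573])
```

Request:
{"op": "play_rows", "data": {"increments": [{"dx":12,"dy":-1,"dz":25,"rx":0,"ry":0,"rz":0},{"dx":25,"dy":-2,"dz":50,"rx":0,"ry":0,"rz":0},{"dx":36,"dy":-3.2,"dz":75,"rx":0,"ry":0,"rz":0.015},{"dx":36,"dy":-3.2,"dz":90,"rx":0,"ry":0,"rz":0.015},{"dx":36,"dy":-3.2,"dz":100,"rx":0,"ry":0,"rz":0.015},{"dx":36,"dy":-3.2,"dz":100,"rx":0,"ry":0,"rz":0.015},{"dx":36,"dy":-3.2,"dz":100,"rx":0,"ry":0,"rz":0.015}]}}

```text
t: 2.33
eef_pos: [580.4, -224.1, 261.5]
tcp_rot: [-3.141, 0.001, -0.086]
ft_force: [0.5, 0.0, -0.5]
opening: 0.499
```

Run:
```python
from cell import env
from h import *
o=cams("w3","wrist")
c=o["wrist"]; print(proj(c,[581,-223,77]))
delta(env.state(),[581,-223,64.5],-0.083)
```

```text
[259.08986898 232.54657753]
t 2.38 grasp [ 580.58 -223.94   91.18] rpy [-3.1413e+00 -1.0000e-04 -8.6100e-02] F [-0.16 -0.14 -0.27] M [0.05 0.03 0.02] op 0.503
d [ 0.36 -1.01 26.68] r [-0.003 -0.001 -0.03 ]
```

View pics/w3_wrist.png

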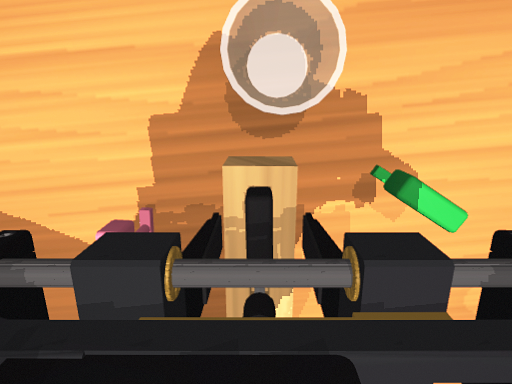

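The handle sits between the open fingers: handle at column 259, finger midpoint about 261. I'll descend and close.

Request:
{"op": "play_rows", "data": {"increments": [{"dx":0.4,"dy":-0.5,"dz":10,"rx":0,"ry":0,"rz":-0.03},{"dx":0.4,"dy":-0.7,"dz":20,"rx":0,"ry":0,"rz":-0.03},{"dx":0.4,"dy":-0.7,"dz":26,"rx":0,"ry":0,"rz":-0.03},{"dx":0.4,"dy":-0.7,"dz":26.3,"rx":0,"ry":0,"rz":-0.03},{"dx":0.4,"dy":-0.7,"dz":26.3,"rx":0,"ry":0,"rz":-0.03}]}}

```text
t: 2.8
eef_pos: [581.0, -223.2, 235.4]
tcp_rot: [-3.141, 0.001, -0.083]
ft_force: [-0.3, 0.5, 0.5]
opening: 0.501
```

Request:
{"op": "play_rows", "data": {"increments": [{"dx":0,"dy":0,"dz":0,"rx":0,"ry":0,"rz":0},{"dx":0,"dy":0,"dz":0,"rx":0,"ry":0,"rz":0},{"dx":0,"dy":0,"dz":0,"rx":0,"ry":0,"rz":0},{"dx":0,"dy":0,"dz":0,"rx":0,"ry":0,"rz":0},{"dx":0,"dy":0,"dz":0,"rx":0,"ry":0,"rz":0},{"dx":0,"dy":0,"dz":0,"rx":0,"ry":0,"rz":0},{"dx":0,"dy":0,"dz":0,"rx":0,"ry":0,"rz":0},{"dx":0,"dy":0,"dz":0,"rx":0,"ry":0,"rz":0}], "fingers": 0}}

```text
t: 3.47
eef_pos: [581.0, -223.2, 235.5]
tcp_rot: [-3.141, 0.001, -0.083]
ft_force: [-0.8, -0.6, 2.1]
opening: 0.167
```

Run:
```python
from cell import env
from h import *
delta(env.state(),[581,-223,160],-0.083)
```

```text
t 3.47 grasp [ 580.91 -223.13   64.51] rpy [-3.141e+00  6.000e-04 -8.280e-02] F [-0.83 -0.59  2.1 ] M [ 0.05  0.03 -0.05] op 0.167
d [-7.000e-02 -2.800e-01 -9.549e+01] r [-0.005  0.006  0.002]
```

The opening of 0.167 is 15.9 mm, which matches the 16 mm handle. Lifting straight up.

Request:
{"op": "play_rows", "data": {"increments": [{"dx":0,"dy":0,"dz":-6,"rx":0,"ry":0,"rz":0},{"dx":0,"dy":0,"dz":-14,"rx":0,"ry":0,"rz":0},{"dx":0,"dy":0,"dz":-24,"rx":0,"ry":0,"rz":0},{"dx":0,"dy":0,"dz":-36,"rx":0,"ry":0,"rz":0},{"dx":0,"dy":0,"dz":-54,"rx":0,"ry":0,"rz":0},{"dx":0,"dy":0,"dz":-76,"rx":0,"ry":0,"rz":0},{"dx":0,"dy":0,"dz":-100,"rx":0,"ry":0,"rz":0},{"dx":0,"dy":0,"dz":-110,"rx":0,"ry":0,"rz":0}]}}

```text
t: 4.13
eef_pos: [581.2, -223.3, 349.7]
tcp_rot: [3.14, -0.004, -0.083]
ft_force: [0.3, 0.4, -1.3]
opening: 0.166
```

Run:
```python
from cell import env
from h import *
o=cams("w4","wrist","side","top")
delta(env.state(),[500,80,185],0.455)
crop(o["side"]["image"],240,380,90,200,5,"pics/w4c.png")
```

```text
t 4.28 grasp [ 581.02 -223.16  175.22] rpy [ 3.1416e+00 -9.0000e-04 -8.2700e-02] F [ 0.04  0.45 -1.65] M [0.04 0.03 0.01] op 0.166
d [-105.63 -295.42   -9.89] r [ 3.000e-03 -8.000e-03 -5.135e+00]
```

View pics/w4_wrist.png

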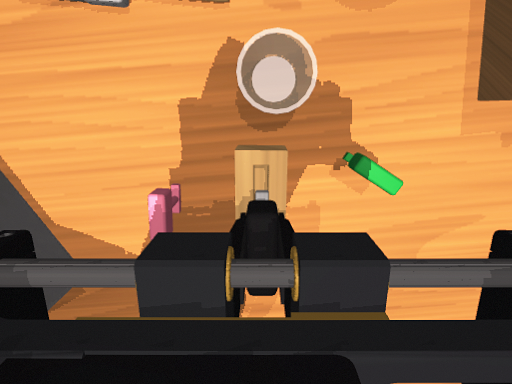

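View pics/w4c.png

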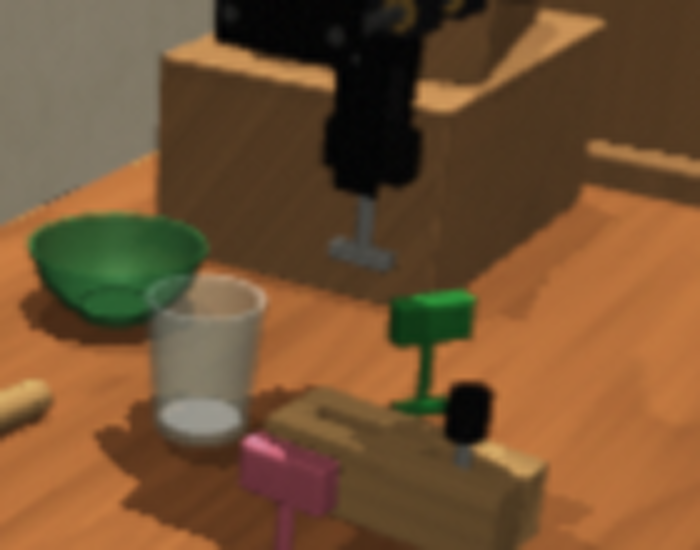

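The key is held upright, with its T-head visible at side crop (365,255). I'm carrying it to a viewing point just short of the slot.

Run:
```python
from cell import env
from h import *
delta(env.state(),[480,95,190],0.455)
```

```text
t 4.28 grasp [ 581.02 -223.16  175.22] rpy [ 3.1416e+00 -9.0000e-04 -8.2700e-02] F [ 0.04  0.45 -1.65] M [0.04 0.03 0.01] op 0.166
d [-126.8  -308.71  -14.91] r [ 3.000e-03 -8.000e-03 -5.135e+00]
```

Request:
{"op": "play_rows", "data": {"increments": [{"dx":-6,"dy":-15,"dz":-5,"rx":0,"ry":0,"rz":-0.3},{"dx":-19,"dy":-45,"dz":-9,"rx":0,"ry":0,"rz":-0.8},{"dx":-34,"dy":-82,"dz":-13,"rx":0,"ry":0,"rz":-1.4},{"dx":-50,"dy":-120,"dz":-15,"rx":0,"ry":0,"rz":-2.0},{"dx":-65,"dy":-158,"dz":-15,"rx":0,"ry":0,"rz":-2.6},{"dx":-80,"dy":-195,"dz":-15,"rx":0,"ry":0,"rz":-3.2},{"dx":-95,"dy":-230,"dz":-15,"rx":0,"ry":0,"rz":-3.8},{"dx":-108,"dy":-262,"dz":-15,"rx":0,"ry":0,"rz":-4.4}]}}

```text
t: 4.95
eef_pos: [493.1, 49.2, 360.1]
tcp_rot: [-3.141, 0.001, 0.383]
ft_force: [0.6, 0.3, -0.9]
opening: 0.168
```

Run:
```python
from cell import env
from h import *
delta(env.state(),[480,95,190],0.455)
```

```text
t 4.95 grasp [492.86  49.18 189.14] rpy [-3.1409e+00  1.3000e-03  3.8250e-01] F [ 0.58  0.31 -0.92] M [ 0.   -0.06 -0.01] op 0.168
d [  4.96 -47.42  -0.84] r [-0.007  0.012 -0.692]
```

Request:
{"op": "play_rows", "data": {"increments": [{"dx":2,"dy":-20,"dz":-1,"rx":0,"ry":0,"rz":-0.35},{"dx":4,"dy":-38,"dz":-1,"rx":0,"ry":0,"rz":-0.6},{"dx":5,"dy":-47,"dz":-1,"rx":0,"ry":0,"rz":-0.69},{"dx":5,"dy":-47,"dz":-1,"rx":0,"ry":0,"rz":-0.69},{"dx":5,"dy":-47,"dz":-1,"rx":0,"ry":0,"rz":-0.69}]}}

```text
t: 5.37
eef_pos: [480.1, 94.7, 360.7]
tcp_rot: [-3.141, 0.002, 0.455]
ft_force: [0.1, 0.2, -1.1]
opening: 0.165
```

Run:
```python
from cell import env
from h import *
o=cams("w5","wrist","side","top")
delta(env.state(),[500,105,190],0.455)
```

```text
t 5.52 grasp [480.18  93.77 189.93] rpy [-3.1408e+00  1.6000e-03  4.5340e-01] F [-0.47  0.25 -0.77] M [-0.05 -0.02  0.02] op 0.161
d [22.47 -1.55 -0.11] r [-0.007  0.015 -0.016]
```

View pics/w5_wrist.png

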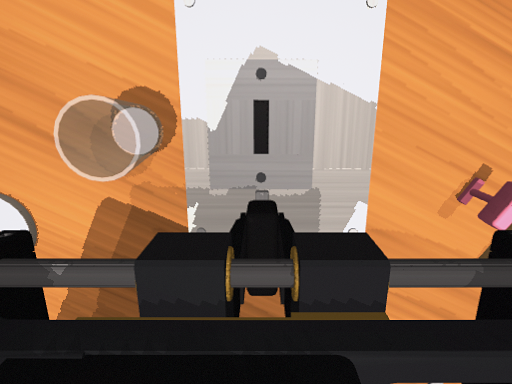

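The wrist view shows the slot at (261,126), vertical in the image, with plate holes at (261,73) and (261,178). Now computing the slot centre and axis.

Run:
```python
import pickle
from h import *
np.set_printoptions(precision=2,suppress=True)
d=pickle.load(open("pics/w5.pkl","rb"));w=d["wrist"];t=d["top"];t0=pickle.load(open("pics/c0.pkl","rb"))["top"];s=pickle.load(open("pics/c0.pkl","rb"))["side"]
m=(w["image"].max(2)<70).astype(np.uint8); m[:60]=0;m[185:]=0;m[:,:240]=0;m[:,285:]=0
n,l,st,ce=cv2.connectedComponentsWithStats(m)
pts=[]
for i in range(1,n):
  if st[i,4]<8: continue
  r=cv2.minAreaRect(np.argwhere(l==i)[:,::-1].astype(np.float32)); print(st[i],ce[i],r,plane(w,*ce[i],94)); pts.append(ce[i])
  if st[i,4]>300:
    print("slot ends", plane(w,r[0][0],st[i][1]-.5,94),plane(w,r[0][0],st[i][1]+st[i][3]-.5,94)); sc=ce[i]
h1,h2=pts[0],pts[-1]
e=plane(w,*h1,94)-plane(w,*h2,94); print(np.linalg.norm(e),np.arctan2(e[1],e[0]))
print(tri([(w,*sc),(t0,198.0,203.4)]))
print(tri([(w,*sc),(s,245.2,227.4)]))
m=(t0["image"].max(2)<70).astype(np.uint8);m[:190]=0;m[216:]=0;m[:,:190]=0;m[:,210:]=0
c=np.argwhere(m)[:,::-1].mean(0);print("top slot",c,plane(t0,*c,92))
```

```text
[259  69   7  10  16] [262.94  74.06] ((262.5882263183594, 73.85294342041016), (5.206331729888916, 9.65340518951416), 12.52880573272705) [564.42 134.88  94.  ]
[254 100  15  54 771] [260.72 126.41] ((261.0, 126.5), (53.0, 14.0), 90.0) [528.73 119.31  94.  ]
slot ends [547.15 128.07  94.  ] [509.53 109.68  94.  ]
[257 173   8   9  60] [260.65 177.03] ((260.5, 177.0), (8.0, 7.0), 90.0) [491.92 101.4   94.  ]
79.85229175985216 0.43271491211404395
(array([528.74, 119.2 ,  92.78]), [0.12080967625812061, 0.12080967625828819])
(array([528.76, 119.38,  92.47]), [0.1699892940934986, 0.16998929409346877])
top slot [198.15 203.46] [528.75 118.87  92.  ]
```

The slot centre is about (528.7,119.1), and the views agree within 0.5 mm. Its measured length is 41.9 mm and its axis is 0.455 rad. Moving over the slot with the foot at about 100 mm.

Run:
```python
from cell import env
from h import *
delta(env.state(),[528.7,119.1,157],0.455)
```

```text
t 5.52 grasp [480.18  93.77 189.93] rpy [-3.1408e+00  1.6000e-03  4.5340e-01] F [-0.47  0.25 -0.77] M [-0.05 -0.02  0.02] op 0.161
d [54.49 -1.63 32.84] r [-0.007  0.015 -0.016]
```

Request:
{"op": "play_rows", "data": {"increments": [{"dx":15,"dy":-0.5,"dz":0,"rx":0,"ry":0,"rz":0},{"dx":35,"dy":-1,"dz":5,"rx":0,"ry":0,"rz":0},{"dx":50,"dy":-1.6,"dz":14,"rx":0,"ry":0,"rz":0},{"dx":54.5,"dy":-1.6,"dz":24,"rx":0,"ry":0,"rz":-0.016},{"dx":54.5,"dy":-1.6,"dz":31,"rx":0,"ry":0,"rz":-0.016},{"dx":54.5,"dy":-1.6,"dz":33,"rx":0,"ry":0,"rz":-0.016},{"dx":54.5,"dy":-1.6,"dz":33,"rx":0,"ry":0,"rz":-0.016},{"dx":54.5,"dy":-1.6,"dz":33,"rx":0,"ry":0,"rz":-0.016}]}}

```text
t: 6.18
eef_pos: [528.3, 118.6, 328.0]
tcp_rot: [-3.141, 0.002, 0.455]
ft_force: [0.2, -0.3, -0.1]
opening: 0.169
```

Run:
```python
from cell import env
from h import *
o=cams("w6","side","top","wrist")
delta(env.state(),[528.7,119.1,150.5],0.455)
crop(o["side"]["image"],180,310,160,270,6,"pics/w6s.png")
crop(o["wrist"]["image"],200,330,130,230,6,"pics/w6w.png")
```

```text
t 6.33 grasp [528.34 118.91 157.39] rpy [-3.1411e+00  9.0000e-04  4.5480e-01] F [ 0.13  0.23 -0.65] M [-0.01  0.01  0.02] op 0.167
d [ 0.27 -0.1   6.89] r [-0.005  0.008 -0.002]
```

View pics/w6s.png

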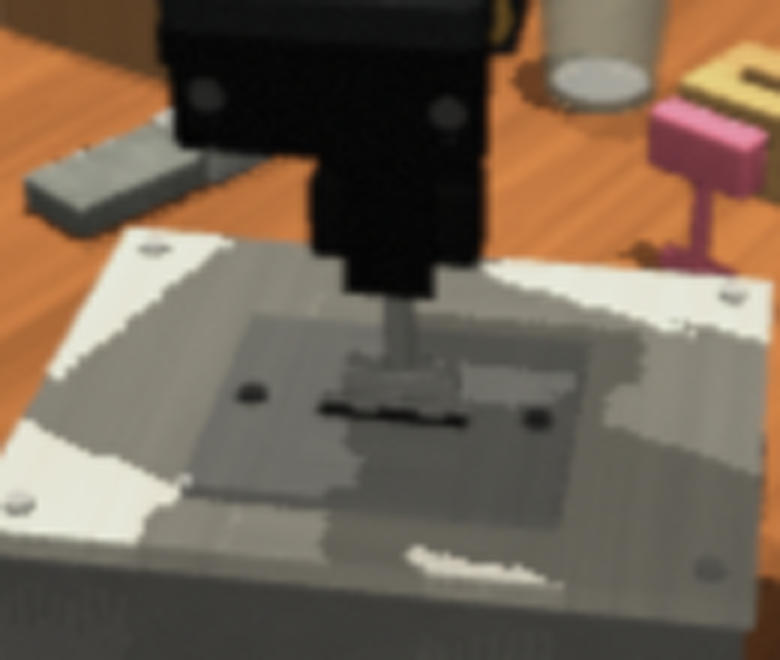

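View pics/w6w.png

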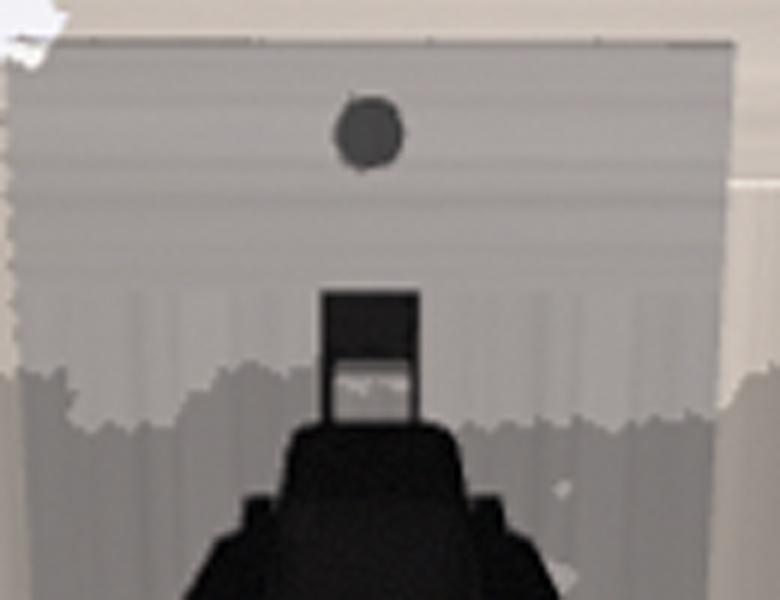

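The wrist crop shows the head (330–412) centred in the slot (322–419). Next I'll check the head's x offset against the handle.

Run:
```python
import pickle
from h import *
d=pickle.load(open("pics/w6.pkl","rb"));w=d["wrist"];s=d["side"]
c=np.array([528.34,118.91]);ux=np.array([np.cos(.455),np.sin(.455)])
f=157.39-56.5
for dx in(14,16,18):
  for z in (f,f+8):
    p=[*(c+dx*ux),z]; q=proj(w,p); print(dx,z,q,(q-[200,130]+.4)*6)
for dx in (-16,0,16):
  for z in (f,f+8):
   q=proj(s,[*(c+dx*ux),z]);print("side",dx,z,(q-[180,160]+.4)*6)
sc=np.array([528.7,119.1])
for dx in(-21,21): print("slot w",(proj(w,[*(sc+dx*ux),94])-[200,130]+.4)*6,"s",(proj(s,[*(sc+dx*ux),94])-[180,160]+.4)*6)
```

```text
14 100.88999999999999 [261.33071403 189.79078514] [370.38428421 361.14471081]
14 108.88999999999999 [261.30885838 192.98345255] [370.2531503  380.30071528]
16 100.88999999999999 [261.32875354 187.02779972] [370.37252122 344.56679833]
16 108.88999999999999 [261.30676995 190.12577677] [370.24061967 363.15466061]
18 100.88999999999999 [261.32678401 184.25148265] [370.36070405 327.9088959 ]
18 108.88999999999999 [261.30467153 187.25378915] [370.2280292  345.92273488]
side -16 100.88999999999999 [453.95133238 386.25613287]
side -16 108.88999999999999 [454.12613965 361.90357588]
side 0 100.88999999999999 [396.2211594  381.18757268]
side 0 108.88999999999999 [396.01064491 356.86641041]
side 16 100.88999999999999 [338.80042506 376.14310994]
side 16 108.88999999999999 [338.20880261 351.85371418]
slot w [370.57563799 613.03785031] s [470.33130346 408.46429165]
slot w [370.34364599 285.64156918] s [320.06970048 395.12350753]
```

The head sits about 1.2 mm towards tool −x from the grasp axis. I'm shifting +1 mm along x and lowering gently.

Request:
{"op": "play_rows", "data": {"increments": [{"dx":0.5,"dy":-0.1,"dz":1,"rx":0,"ry":0,"rz":0},{"dx":1.1,"dy":-0.1,"dz":2,"rx":0,"ry":0,"rz":0},{"dx":1.1,"dy":-0.1,"dz":3.5,"rx":0,"ry":0,"rz":0},{"dx":1.1,"dy":-0.1,"dz":5,"rx":0,"ry":0,"rz":0},{"dx":1.1,"dy":-0.1,"dz":6.5,"rx":0,"ry":0,"rz":0},{"dx":1.1,"dy":-0.1,"dz":8,"rx":0,"ry":0,"rz":0},{"dx":1.1,"dy":-0.1,"dz":9,"rx":0,"ry":0,"rz":0},{"dx":1.1,"dy":-0.1,"dz":9,"rx":0,"ry":0,"rz":0}]}}

```text
t: 7.0
eef_pos: [529.4, 119.5, 319.1]
tcp_rot: [-3.141, 0.001, 0.455]
ft_force: [0.4, 0.3, -0.8]
opening: 0.166
```

Run:
```python
from cell import env
from h import *
o=cams("w7","side","wrist")
delta(env.state(),[529.3,119.3,143.5],0.455)
crop(o["side"]["image"],180,310,160,270,6,"pics/w7s.png")
```

```text
t 7.1 grasp [529.25 119.48 148.35] rpy [-3.141e+00  1.000e-03  4.548e-01] F [ 0.27 -0.27 -0.44] M [ 0.1  -0.09  0.03] op 0.171
d [-0.2   0.09  4.85] r [-0.005  0.009 -0.002]
```

View pics/w7s.png

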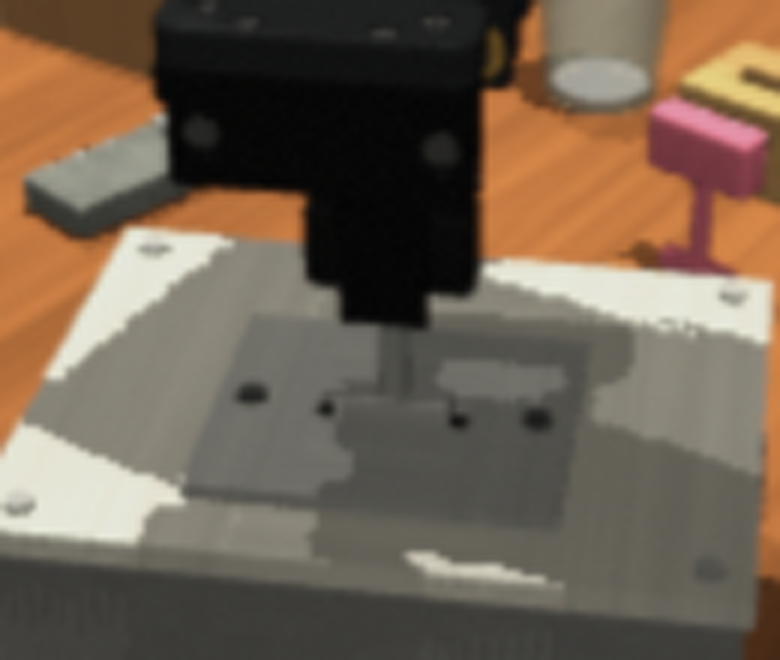

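The head has entered the slot with similar gaps at both ends (at (325,408) and (458,420)) and no force. I'll press down onto the pad.

Request:
{"op": "play_rows", "data": {"increments": [{"dx":0,"dy":0,"dz":1,"rx":0,"ry":0,"rz":0},{"dx":0,"dy":0,"dz":2,"rx":0,"ry":0,"rz":0},{"dx":0,"dy":0,"dz":3,"rx":0,"ry":0,"rz":0},{"dx":0,"dy":0,"dz":4,"rx":0,"ry":0,"rz":0},{"dx":0,"dy":0,"dz":5,"rx":0,"ry":0,"rz":0},{"dx":0,"dy":0,"dz":6,"rx":0,"ry":0,"rz":0},{"dx":0,"dy":0,"dz":7,"rx":0,"ry":0,"rz":0},{"dx":0,"dy":0,"dz":8,"rx":0,"ry":0,"rz":0}]}}

```text
t: 7.77
eef_pos: [529.5, 119.5, 311.4]
tcp_rot: [-3.141, 0.001, 0.455]
ft_force: [-0.4, -0.3, 2.8]
opening: 0.165
```

Run:
```python
from cell import env
from h import *
delta(env.state(),[529.3,119.4,132.5],0.455)
```

```text
t 7.77 grasp [529.32 119.49 140.42] rpy [-3.1412e+00  7.0000e-04  4.5480e-01] F [-0.41 -0.27  2.83] M [ 0.01  0.23 -0.02] op 0.165
d [-0.17 -0.    7.92] r [-0.004  0.007 -0.002]
```

The pad force is about 3.5 N net with the foot at about 84 mm, where about 4 N is expected. Continuing to 76 mm.

Request:
{"op": "play_rows", "data": {"increments": [{"dx":0,"dy":0,"dz":1,"rx":0,"ry":0,"rz":0},{"dx":0,"dy":0,"dz":2,"rx":0,"ry":0,"rz":0},{"dx":0,"dy":0,"dz":3,"rx":0,"ry":0,"rz":0},{"dx":0,"dy":0,"dz":4,"rx":0,"ry":0,"rz":0},{"dx":0,"dy":0,"dz":5.5,"rx":0,"ry":0,"rz":0},{"dx":0,"dy":0,"dz":7,"rx":0,"ry":0,"rz":0},{"dx":0,"dy":0,"dz":8,"rx":0,"ry":0,"rz":0},{"dx":0,"dy":0,"dz":8,"rx":0,"ry":0,"rz":0}]}}

```text
t: 8.43
eef_pos: [529.5, 119.5, 303.3]
tcp_rot: [-3.141, 0.001, 0.455]
ft_force: [-1.0, -0.6, 5.6]
opening: 0.169
```

Run:
```python
from cell import env
from h import *
o=cams("w8","side","wrist")
delta(env.state(),[529.3,119.4,132.5],0.455)
crop(o["side"]["image"],180,310,160,270,6,"pics/w8s.png")
```

```text
t 8.53 grasp [529.32 119.5  132.47] rpy [-3.1412e+00  7.0000e-04  4.5490e-01] F [-1.24  0.2   5.92] M [-0.06  0.43 -0.03] op 0.166
d [-0.18  0.   -0.03] r [-0.004  0.006 -0.001]
```

View pics/w8s.png

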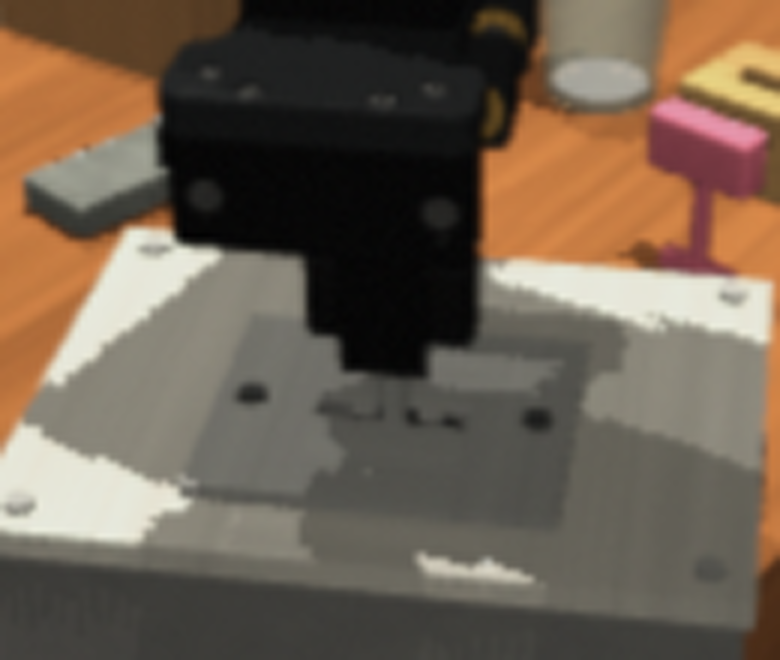

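The foot is at 76 mm with about 6.5 N, and the shaft at crop column 392 is centred in the slot (320–467). I'm making the quarter turn (yaw +90°) about the key's own axis.

Request:
{"op": "play_rows", "data": {"increments": [{"dx":0,"dy":-0.1,"dz":0,"rx":0,"ry":0,"rz":-1},{"dx":0,"dy":-0.25,"dz":0,"rx":0,"ry":0,"rz":-2},{"dx":-0.06,"dy":-0.37,"dz":0,"rx":0,"ry":0,"rz":-3},{"dx":-0.1,"dy":-0.49,"dz":0,"rx":0,"ry":0,"rz":-4},{"dx":-0.16,"dy":-0.6,"dz":0,"rx":0,"ry":0,"rz":-5},{"dx":-0.23,"dy":-0.7,"dz":0,"rx":0,"ry":0,"rz":-6},{"dx":-0.3,"dy":-0.8,"dz":0,"rx":0,"ry":0,"rz":-7},{"dx":-0.3,"dy":-0.8,"dz":0,"rx":0,"ry":0,"rz":-7}]}}

```text
t: 9.2
eef_pos: [529.1, 120.1, 303.8]
tcp_rot: [3.141, -0.001, 1.195]
ft_force: [0.3, -0.7, 6.0]
opening: 0.165
```

Run:
```python
from cell import env
from h import *
yaw=.455+np.pi/2
k=np.array([529.32-1.2*np.cos(.455),119.5-1.2*np.sin(.455)])
g=k+1.2*np.array([np.cos(yaw),np.sin(yaw)]); print(k,g)
delta(env.state(),[*g,132.5],yaw)
```

```text
[528.24208677 118.97264522] [527.71473199 120.05055846]
t 9.2 grasp [529.24 120.15 132.77] rpy [ 3.1409e+00 -5.0000e-04  1.1945e+00] F [ 0.33 -0.66  6.05] M [-0.06 -0.06  0.07] op 0.165
d [-0.56 -1.27  0.27] r [ 8.000e-03 -2.000e-03 -7.938e+00]
```

Request:
{"op": "play_rows", "data": {"increments": [{"dx":-0.1,"dy":-0.2,"dz":0.2,"rx":0,"ry":0,"rz":-1.1},{"dx":-0.1,"dy":-0.4,"dz":0.3,"rx":0,"ry":0,"rz":-2.2},{"dx":-0.2,"dy":-0.6,"dz":0.3,"rx":0,"ry":0,"rz":-3.3},{"dx":-0.3,"dy":-0.8,"dz":0.3,"rx":0,"ry":0,"rz":-4.4},{"dx":-0.4,"dy":-1,"dz":0.3,"rx":0,"ry":0,"rz":-5.5},{"dx":-0.5,"dy":-1.2,"dz":0.3,"rx":0,"ry":0,"rz":-6.6},{"dx":-0.6,"dy":-1.3,"dz":0.3,"rx":0,"ry":0,"rz":-7.7},{"dx":-0.6,"dy":-1.3,"dz":0.3,"rx":0,"ry":0,"rz":-7.94}]}}

```text
t: 9.87
eef_pos: [527.9, 120.1, 303.7]
tcp_rot: [3.139, 0.001, 2.033]
ft_force: [-0.1, 0.4, 6.1]
opening: 0.166
```

Request:
{"op": "play_rows", "data": {"increments": [{"dx":0,"dy":0,"dz":0,"rx":0,"ry":0,"rz":0},{"dx":0,"dy":0,"dz":0,"rx":0,"ry":0,"rz":0}]}}

```text
t: 10.03
eef_pos: [528.0, 120.0, 303.9]
tcp_rot: [3.139, 0.001, 2.033]
ft_force: [-1.0, 0.6, 6.2]
opening: 0.171
```

Run:
```python
from cell import env
from h import *
yaw=.455+np.pi/2
o=cams("w9","side","wrist")
delta(env.state(),[527.7,120.05,132.5],yaw)
crop(o["side"]["image"],180,310,160,270,6,"pics/w9s.png")
```

```text
t 10.13 grasp [528.44 120.11 132.89] rpy [3.1390e+00 8.0000e-04 2.0328e+00] F [-1.57 -0.27  6.21] M [-0.02  0.25  0.02] op 0.164
d [ 0.14 -0.25  0.39] r [0.024 0.007 0.067]
```

View pics/w9s.png

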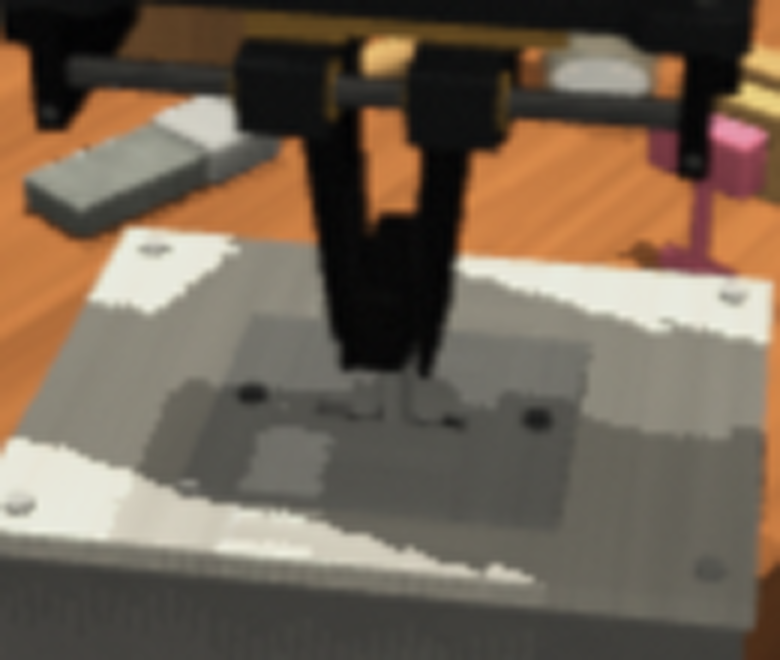

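View pics/w9_wrist.png

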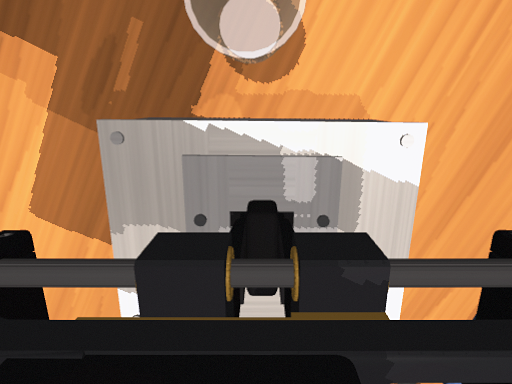

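The turn is complete. The shaft is still centred (side crop column 393), and in the wrist view the holes at 200 and 323 have the handle at their midpoint (262). I'll raise slowly into the notch and watch the force.

Request:
{"op": "play_rows", "data": {"increments": [{"dx":0,"dy":0,"dz":-0.2,"rx":0,"ry":0,"rz":0.06},{"dx":0,"dy":0,"dz":-0.8,"rx":0,"ry":0,"rz":0.06},{"dx":0,"dy":0,"dz":-1.4,"rx":0,"ry":0,"rz":0.06},{"dx":0,"dy":0,"dz":-2,"rx":0,"ry":0,"rz":0.06},{"dx":0,"dy":0,"dz":-2.6,"rx":0,"ry":0,"rz":0.06},{"dx":0,"dy":0,"dz":-3.2,"rx":0,"ry":0,"rz":0.06},{"dx":0,"dy":0,"dz":-3.6,"rx":0,"ry":0,"rz":0.06},{"dx":0,"dy":0,"dz":-3.6,"rx":0,"ry":0,"rz":0.06}]}}

```text
t: 10.8
eef_pos: [528.0, 120.0, 307.5]
tcp_rot: [3.139, 0.001, 2.027]
ft_force: [-1.6, -0.2, 4.6]
opening: 0.165
```

Run:
```python
from cell import env
from h import *
yaw=.455+np.pi/2
delta(env.state(),[528,120.05,138.2],yaw)
```

```text
t 10.8 grasp [528.46 120.13 136.54] rpy [3.1389e+00 8.0000e-04 2.0266e+00] F [-1.65 -0.22  4.6 ] M [0.02 0.17 0.03] op 0.165
d [-0.01  0.02 -1.66] r [0.026 0.008 0.008]
```

The force fell smoothly to 4.6 N with the foot at 80 mm and no catch, so the head is between the ribs. I'll raise the rest of the way to contact.

Request:
{"op": "play_rows", "data": {"increments": [{"dx":0,"dy":0,"dz":-0.4,"rx":0,"ry":0,"rz":0},{"dx":0,"dy":0,"dz":-0.8,"rx":0,"ry":0,"rz":0},{"dx":0,"dy":0,"dz":-1.2,"rx":0,"ry":0,"rz":0},{"dx":0,"dy":0,"dz":-1.6,"rx":0,"ry":0,"rz":0},{"dx":0,"dy":0,"dz":-1.7,"rx":0,"ry":0,"rz":0}]}}

```text
t: 11.22
eef_pos: [528.0, 120.0, 309.2]
tcp_rot: [3.139, 0.001, 2.027]
ft_force: [-0.9, -0.1, 3.2]
opening: 0.163
```

Run:
```python
from cell import env
from h import *
yaw=.455+np.pi/2
delta(env.state(),[528,120.05,138.5],yaw)
```

```text
t 11.22 grasp [528.46 120.1  138.25] rpy [3.1389e+00 8.0000e-04 2.0266e+00] F [-0.92 -0.05  3.22] M [-0.    0.08  0.07] op 0.163
d [ 0.01  0.02 -0.25] r [0.025 0.008 0.007]
```

The foot is at about 81.8 mm. Releasing.

Request:
{"op": "play_rows", "data": {"increments": [{"dx":0,"dy":0,"dz":0,"rx":0,"ry":0,"rz":0},{"dx":0,"dy":0,"dz":0,"rx":0,"ry":0,"rz":0},{"dx":0,"dy":0,"dz":0,"rx":0,"ry":0,"rz":0},{"dx":0,"dy":0,"dz":0,"rx":0,"ry":0,"rz":0},{"dx":0,"dy":0,"dz":0,"rx":0,"ry":0,"rz":0},{"dx":0,"dy":0,"dz":0,"rx":0,"ry":0,"rz":0}], "fingers": 0.5}}

```text
t: 11.72
eef_pos: [528.0, 120.0, 309.2]
tcp_rot: [3.139, 0.001, 2.027]
ft_force: [-0.3, -0.7, 0.1]
opening: 0.485
```

Run:
```python
from cell import env
from h import *
yaw=.455+np.pi/2
o=cams("w10","side","wrist")
delta(env.state(),[528,120.05,138.5],yaw)
crop(o["side"]["image"],180,310,140,250,6,"pics/w10s.png")
```

```text
t 11.82 grasp [528.46 120.13 138.23] rpy [3.1389e+00 8.0000e-04 2.0265e+00] F [ 0.5  -0.23 -0.44] M [ 0.02 -0.09  0.02] op 0.493
d [-0.    0.01 -0.27] r [0.026 0.007 0.007]
```

View pics/w10s.png

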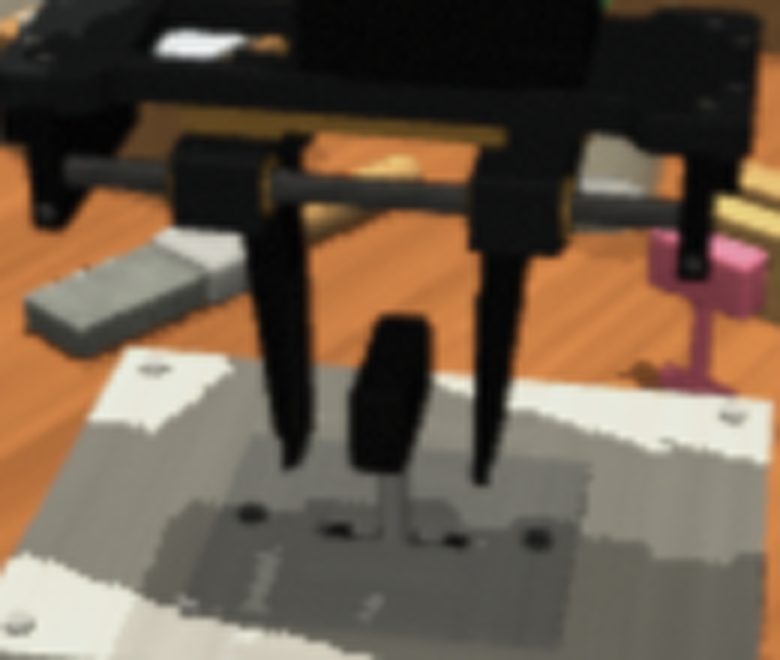

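View pics/w10_wrist.png

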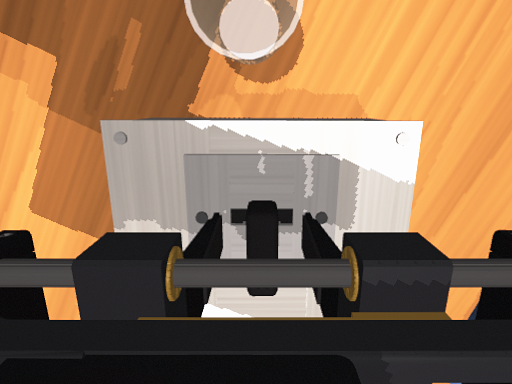

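The key stands upright on its own between the open fingers, with its handle across the slot (wrist (262,250), slot at row 215). Withdrawing straight up.

Request:
{"op": "play_rows", "data": {"increments": [{"dx":0,"dy":0,"dz":-4,"rx":0,"ry":0,"rz":0},{"dx":0,"dy":0,"dz":-12,"rx":0,"ry":0,"rz":0},{"dx":0,"dy":0,"dz":-24,"rx":0,"ry":0,"rz":0},{"dx":0,"dy":0,"dz":-40,"rx":0,"ry":0,"rz":0},{"dx":0,"dy":0,"dz":-60,"rx":0,"ry":0,"rz":0},{"dx":0,"dy":0,"dz":-85,"rx":0,"ry":0,"rz":0},{"dx":0,"dy":0,"dz":-105,"rx":0,"ry":0,"rz":0},{"dx":0,"dy":0,"dz":-120,"rx":0,"ry":0,"rz":0}]}}

```text
t: 12.48
eef_pos: [527.4, 120.0, 432.0]
tcp_rot: [3.137, 0.002, 2.027]
ft_force: [0.5, -0.0, -0.5]
opening: 0.5
```

Request:
{"op": "play_rows", "data": {"increments": [{"dx":-20,"dy":0,"dz":0,"rx":0,"ry":0,"rz":0},{"dx":-45,"dy":0,"dz":0,"rx":0,"ry":0,"rz":0},{"dx":-70,"dy":0,"dz":0,"rx":0,"ry":0,"rz":0},{"dx":-80,"dy":0,"dz":0,"rx":0,"ry":0,"rz":0},{"dx":-80,"dy":0,"dz":0,"rx":0,"ry":0,"rz":0},{"dx":-80,"dy":0,"dz":0,"rx":0,"ry":0,"rz":0}]}}

```text
t: 12.98
eef_pos: [562.4, 48.2, 432.3]
tcp_rot: [3.137, 0.001, 2.025]
ft_force: [0.3, -0.1, -0.1]
opening: 0.5
```

Run:
```python
from cell import env
from h import *
o=cams("w11","side","wrist","top")
delta(env.state(),[528,120.05,138.5],2.026)
crop(o["side"]["image"],170,310,170,300,5,"pics/w11s.png")
w=o["wrist"];s=o["side"]
m=(w["image"].max(2)<45)
import pickle
for foot in (78,82,88):
  print(foot,"handle top ctr side",((proj(s,[528.2,119,foot+69])-[170,170]+.4)*5).round(0),"bottom",((proj(s,[528.2,119,foot+44])-[170,170]+.4)*5).round(0),"wrist",proj(w,[528.2,119,foot+69]).round(0))
t0=pickle.load(open("pics/c0.pkl","rb"))
for n,(x0,x1,y0,y1) in {"top":(325,362,135,168)}.items():
  print("tb diff",np.abs(o[n]["image"][y0:y1,x0:x1].astype(int)-t0[n]["image"][y0:y1,x0:x1]).mean())
print("ta diff",np.abs(s["image"][270:350,205:268].astype(int)-t0["side"]["image"][270:350,205:268]).mean())
```

```text
t 13.13 grasp [563.05  49.24 261.26] rpy [3.1367e+00 1.4000e-03 2.0275e+00] F [-0.94  0.21 -0.14] M [ 0.01 -0.15 -0.04] op 0.5
d [ 78.95   0.   122.65] r [0.047 0.014 0.014]
78 handle top ctr side [379. 147.] bottom [380. 214.] wrist [261.  96.]
82 handle top ctr side [379. 136.] bottom [380. 203.] wrist [261.  96.]
88 handle top ctr side [379. 120.] bottom [380. 188.] wrist [261.  96.]
tb diff 21.04040404040404
ta diff 8.450462962962963
```

View pics/w11s.png

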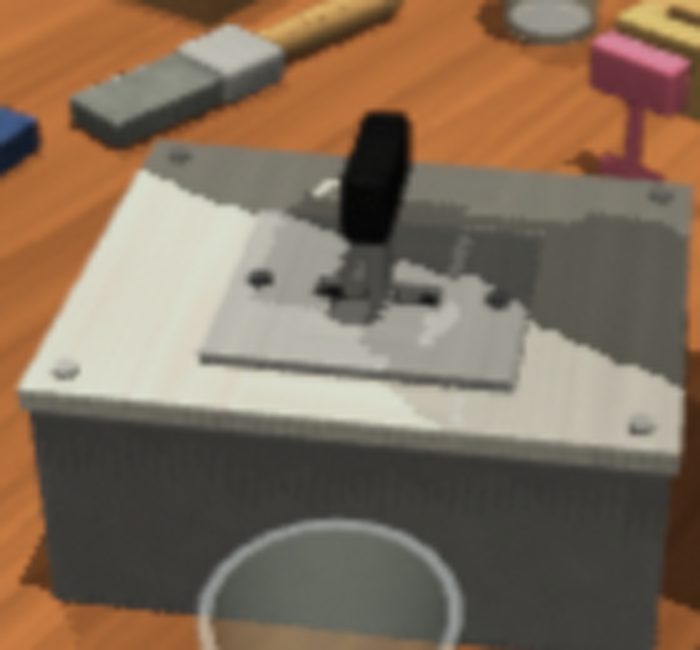

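View pics/w11_wrist.png

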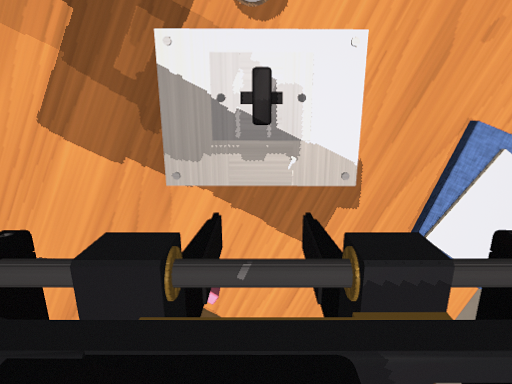

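View pics/w11_top.png

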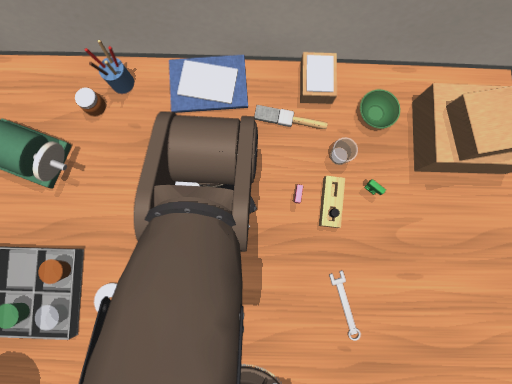

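The side crop shows the key upright with its handle at (375,178), turned across the slot. In the wrist view it is at (262,96), square to the slot. As a height check on the lock I'll compare the handle's silhouette rows with the known sizes, and check the tumblers' positions.

Run:
```python
import pickle
from h import *
np.set_printoptions(precision=1,suppress=True)
d=pickle.load(open("pics/w11.pkl","rb"));s=d["side"];w=d["wrist"];t=d["top"];c0=pickle.load(open("pics/c0.pkl","rb"))
m=(s["image"].max(2)<40).astype(np.uint8);m[:185]=0;m[222:]=0;m[:,:230]=0;m[:,260:]=0
n,l,st,ce=cv2.connectedComponentsWithStats(m);i=1+np.argmax(st[1:,4]);print("obs",st[i],ce[i])
mw=(w["image"].max(2)<60).astype(np.uint8);mw[:60]=0;mw[130:]=0;mw[:,:252]=0;mw[:,271:]=0
uy=np.array([-np.sin(.455),np.cos(.455)]);ux=np.array([uy[1],-uy[0]])
for foot in(78,82,86):
  P=[proj(s,[*(np.array([528.2,119])+a*23*uy+b*8*ux),foot+z]) for a in(-1,1) for b in(-1,1) for z in(44,69)];P=np.array(P);print(foot,P.min(0),P.max(0))
# far/near end of handle top: wrist + side
ys=np.argwhere(mw)[:,0];xs=np.argwhere(mw)[:,1];print("wrist handle",ys.min(),ys.max(),xs.min(),xs.max())
for nm,cam,b in[("tumbler_b top",("top"),(325,362,135,168))]:
  for src in(c0,d): cv2.imwrite(f"pics/tb_{'0' if src is c0 else '1'}.png",cv2.resize(src[cam]["image"][b[2]:b[3],b[0]:b[1],::-1],None,fx=8,fy=8))
a=np.hstack([cv2.resize(x["side"]["image"][y0:y1,x0:x1,::-1],(300,280)) for x in(c0,d) for (x0,x1,y0,y1) in[(200,275,268,350)]]+[])
b=np.hstack([cv2.resize(x["top"]["image"][130:172,320:365,::-1],(300,280)) for x in(c0,d)])
cv2.imwrite("pics/tumb.png",np.vstack([a,b]))
```

```text
obs [238 193  14  26 264] [244.4 205.9]
78 [237.7 191.6] [252.7 220.7]
82 [237.7 189.5] [252.7 218.5]
86 [237.6 187.3] [252.7 216.4]
wrist handle 68 124 252 270
```

View pics/tumb.png

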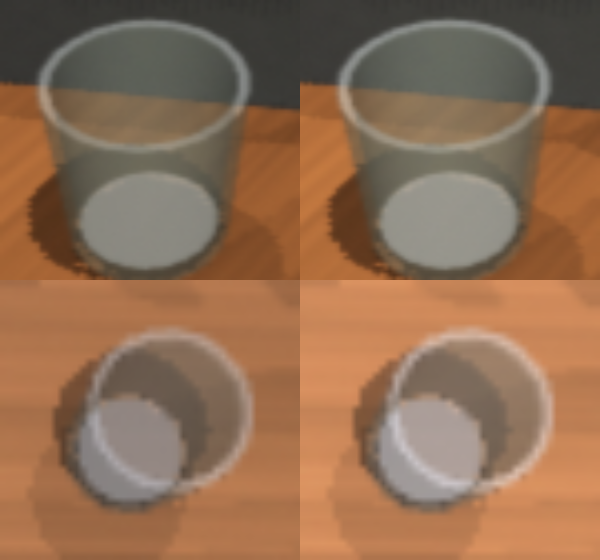

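The tumblers look identical before and after. The handle's lower edge sits at side row 219, against 218.5 predicted for a foot at 82 mm, and the same as just after release. Handing in.

Run:
```python
from cell import env
print(env.job_done()); print(env.state()["t"])
```

```text
the job is handed in; nothing more can be done
None
the job is handed in; nothing more can be done
```

I handed the job in at about 13 s, with the T-key locked in the case, upright and on its own, and the robot clear of it.

**What I did:** I took the black T-key from the rack's +x pocket and left the pin and the pink and green look-alikes alone. The slot measured about 14 mm off the case centre towards tumbler_a, at (528.7, 119.1). I passed the head through the slot, pressed to a foot height of about 76 mm, turned it a quarter turn and let it rise into the notch. The highest force I read was about 6 N, well under 40 N.

**Last checks:**
- **Lock:** the force fell smoothly on the way up with no catch on the ribs. After release the key stayed square across the slot and did not move between views.
- **Height:** the handle's lower edge was at row 219 in the side view, against 218.5 expected for a foot at 82 mm. Its upper edge read about 3 rows low (193 against 189.5), probably from the handle's rounded edges, so the height is good to about 1–2 mm.
- **Tumblers:** both look unmoved in before-and-after crops. A raw pixel difference was not zero (21 for tumbler_b, 8 for tumbler_a), which I put down to changed shadows and lighting.
- **Other disagreements:** the key's head sat about 1.2 mm off the grasp axis along the handle, which I allowed for in the turn. The pad force read about 0.5 N below the stated figure.

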